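# Swing the imaging camera over the open manuscript

### The job

Swing the heavy camera on its free-turning arm from its parking place on the right over to the open manuscript, and let it come to rest there with its optical axis over the gutter (to about 20 mm across the fold), standing still by itself, untouched for three seconds. Push and brake it slowly and gently by its two sprung side guards only, never pressing a guard right in and keeping off the housing and the beam; it coasts a long way, so do not let the arm run to either end stop, and leave everything else on the table alone.

Things in the scene. Friction and masses are not known exactly. Their poses are not given: they have to be found in the camera images.
- boom (a joint): Angle (rad) of the camera's swing arm about its upright column. At 0 it points along the stand's -x, roughly to the robot; growing, the camera goes to the robot's left (+y). End stops -0.75 and 0.80. Ball bearings: nominal inertia with camera 0.40 kg m2 (camera mass varies by 30 %), viscous drag 0.02 N m s/rad, dry friction 0.001 N m: left alone it coasts for many seconds.
- beam: The swing arm: plain aluminium box beam 100 mm wide and 90 mm high, 180 to 270 mm above the table, too broad to grip. Origin: its middle, 225 mm above the table, half-way between the column axis and the optical axis (180 mm from each). Its x axis points from the camera to the column and turns with the arm. The hub on the column is 120 mm across. Not to be touched.
- camera: White camera head, 2.4 kg. Origin: on the optical axis, centre of the lower rim of its black skirt (100 mm across), 120 mm above the table, 360 mm from the column axis. x points to the column, y level across the arm, to growing boom angles. Housing 130 mm along x, 120 mm along y, 165 to 274 mm above the table; vented cover on top up to 285 mm. With the guards it is 200 mm wide, too wide to grip.
- guard_left (a joint): How far (m) the sprung collision guard on the camera's +y side (the left one) is pressed in: 0 free, 0.030 its stop. A grey cap, flat rubber face square to camera y, 118 mm along camera x, 175 to 270 mm above the table; at 0 its face is 100 mm from the optical axis. Spring 60 N/m, hardly any damping (0.8 N s/m), so what runs into it bounces off. Here the camera is pushed and braked.
- guard_right (a joint): How far (m) the sprung collision guard on the camera's -y side (the right one) is pressed in: 0 free, 0.030 its stop. A grey cap, flat rubber face square to camera y, 118 mm along camera x, 175 to 270 mm above the table; at 0 its face is 100 mm from the optical axis. Spring 60 N/m, hardly any damping (0.8 N s/m), so what runs into it bounces off. Here the camera is pushed and braked.
- book: Open manuscript on a grey board 220 x 290 mm, fixed. Origin: on the table under the middle of the gutter (fold between the pages). x runs along the gutter, y across it. Pages 170 mm along x, 115 mm along y each side, up to 38 mm high; the camera passes clear above. The gutter's middle lies roughly 360 mm from the column axis.
- brush: Bystander, to be left where it is: flat dusting brush, wooden handle, 230 mm long, lying. Origin on its underside.
- spatula: Bystander, to be left where it is: metal spatula with a handle, lying. Origin on its underside.
- weight: Bystander, to be left where it is: brass book weight with a knob, 64 mm across, 60 mm high. Origin on its underside.
- jar: Bystander, to be left where it is: closed jar, 70 mm across, 80 mm high. Origin on its underside.
- bottle: Bystander, to be left where it is: closed bottle, 64 mm across, 170 mm high. Origin on its underside.
- scanner: Bystander, to be left where it is: orange and black hand-held reader, about 200 mm long, 45 mm high, on the cutting mat. Origin on its underside.
- casket: Bystander, to be left where it is: small closed grey card box, 194 x 134 x 55 mm. Origin on its underside.

How it is judged:
By the outcome, as a careful person would: the job done as asked, in the order asked, and still so for the second after the job is handed in, with the robot touching nothing.
It also fails if it takes over 43 s, if anything falls off the work surface, if the arm or the gripper's body presses on something with over 40 N, if the wrist force passes 120 N, or if a joint passes its speed limit or range.

### The arm

A 6-joint arm with a two-finger parallel gripper is mounted at the origin on the work surface. World frame = base frame: x ahead of the robot, y to its left, z up, the work surface at z = 0. Lengths are in m, angles in rad, forces in N, time in s.
With the tool pointing down it reaches from about 0.35 to 0.775 m from the base axis. Payload 7.3 kg.
Tool frame: the origin (TCP) lies midway between the tips of the shut fingers; the grasp point (between the pads) lies 19 mm behind it (tcp_to_grasp is the distance from the TCP to the grasp point, in m); z points along the fingers, y is the line along which they close (so a half turn about z gives the same grasp; the last joint's range is limited). The gripper opens to 92 mm and grips with 3 to 60 N. Pads are 19 mm wide; open, the fingers measure 130 mm over their backs; the gripper's body (75 mm by 190 mm) begins 47 mm behind the grasp point.
Start: joints at [1.088, 0.342, 1.524, -0, 1.275, -0.146], TCP at [0.173, 0.496, 0.227] pointing down, gripper open.
Joint ranges: [-2.53, 2.53], [-0.77, 2.02], [0.04, 2.7], [-1, 4.14], [0.28, 2.66], [-3.11, 3.11]. Speed limits (rad/s): [2.57, 2.57, 3.14, 3.14, 3.14, 3.14].

### API

Orientations are given as [roll, pitch, yaw] about the fixed x, y, z axes, in that order (R = Rz(yaw) Ry(pitch) Rx(roll)).
In Python, from cell import observe, read_camera, calibration, hand_in, tcp_to_grasp gives the robot as it stands.
- The arm moves only by the tool send_rows, never from a script. Its argument "targets" is a list of rows, each a list of 5 numbers: the opening, from 0 (shut) to 1 (fully open), then the shift along the world's x, y, z in m, then the turn about the world's z in rad. A call has 1 to 5 rows; each row shifts and turns the commanded pose from where the row before left it; what a row does not reach is not made up. A row lasts 1/10 s, in which the tool goes at most 50 mm and 8.59 degrees, less where a joint would pass 70% of its speed; a pose out of reach is approached as far as the arm can. A call is refused whole if a number of a shift passes 0.05 or a number of a turn 0.15, either way. A call with a gripper value outside its range is refused whole. The fingers move at their own pace and stop on an object; "grip_force" is the grip in N (left out, the last holds). Time passes only in rows, so rows that do not move let the fingers close. It gives the time, the measured TCP pose, the force, the opening and the grip force at its end, in the units of the state.
- observe(): the state, without advancing time (a new reading comes with each control period).
- read_camera(name): name is "scene" or "side" or "wrist"; returns (picture, depth): 384x512x3 uint8, red, green, blue; 384x512 float32, m along the optical axis (not along the pixel's ray), 0 where there is no reading.
- calibration(name): a dict with "intrinsics" (3x3 intrinsics, pixels), "world_to_cam" (4x4, takes a point from world to camera coordinates); the wrist camera has in their place "hand_eye" (4x4, takes a point from camera to tool coordinates, whose origin is the TCP and whose axes are the flange's). Camera axes: x right, y up, looking along -z (the intrinsics and any distortion apply to the point x, -y, -z); pixel columns grow to the right and rows downward; lengths in m; the calibration is good to about 2 mm. A picture is of the moment at which its call begins: read the wrist's pose just before it. calibration takes no time and is no camera call.
- hand_in(): hands the job in; it is judged then, once.
The state is a dict: "time": time; "qpos": joint angles; "qvel": joint speeds; "joint_efforts": joint torques, N m; "tool_pos": TCP position; "tool_rot": TCP orientation; "contact_force": force on the tool from outside, world axes, zero at the start; "torque": the same for the moment, N m; "opening": finger opening in m; "grip_force": force on a finger pad.
Only numpy, scipy, OpenCV 4.12 (cv2) and the standard library are available. Lean on these libraries where they do the work, as an engineer would, in place of code of your own. Each camera call takes 0.05 s, during which the arm holds its last target. There are 200 camera calls.

## Working session

There is one attempt and no reset: what is moved stays moved. The work goes in short steps, Python scripts to look and compute and a tool call to move; the robot and the scene stay as the last step left them, time stands still between calls to the robot, and variables do not carry over. Pictures are saved under pics/ and viewed, at most 10 in all, crops included, and the job is handed in when it is done.

Besides the shell and the picture viewer there is one more tool, called after "Request:" by a JSON object that holds its "name" and its "arguments". send_rows: Moves the arm, as the interface text tells. Its arguments: {"type":"object","properties":{"targets":{"type":"array","items":{"type":"array","items":{"type":"number"}}},"grip_force":{"type":"number"}},"required":["targets"]}

```bash
ls; mkdir -p pics
python3 - <<'E'
from cell import *
import cv2
s=observe();print(s['time'],s['tool_pos'],s['tool_rot'],s['contact_force'],s['opening'])
ims=[]
for n in("scene","side"):
    p,d=read_camera(n);cv2.imwrite(f"pics/{n}0.png",p[:,:,::-1]);
    import numpy as np;np.savez(f"pics/{n}0.npz",p=p,d=d)
    c=calibration(n);print(n,c)
E
```

```text
pics
0.0 [0.17330879 0.49514723 0.22603366] [-3.14004903e+00 -2.19100002e-04  2.80477809e+00] [ 0.04924809  0.1861556  -0.58932842] 0.09156068441842491
scene {'intrinsics': array([[388.38951773,   0.        , 256.76163336],
       [  0.        , 388.38951773, 185.92321067],
       [  0.        ,   0.        ,   1.        ]]), 'world_to_cam': array([[ 0.52230173,  0.85261479, -0.01577727, -0.25516026],
       [-0.57271958,  0.36442898,  0.73429136,  0.24773632],
       [ 0.63181736, -0.3744857 ,  0.67865107, -2.02033662],
       [ 0.        ,  0.        ,  0.        ,  1.        ]])}
side {'intrinsics': array([[488.32074852,   0.        , 259.62351797],
       [  0.        , 488.32074852, 181.80253957],
       [  0.        ,   0.        ,   1.        ]]), 'world_to_cam': array([[ 0.66431526, -0.74741962, -0.00701052, -0.44812469],
       [ 0.47096017,  0.41127487,  0.78041623, -0.3735154 ],
       [-0.58041516, -0.52174409,  0.62522105, -1.37223082],
       [ 0.        ,  0.        ,  0.        ,  1.        ]])}
```

View pics/scene0.png

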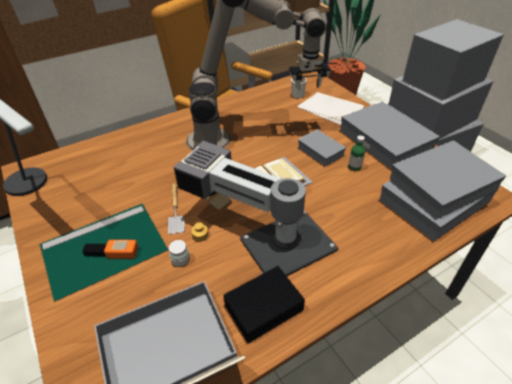

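View pics/side0.png

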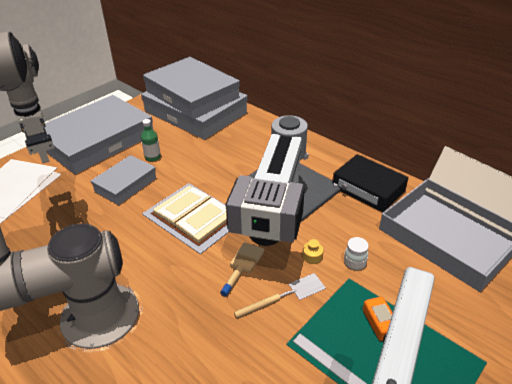

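The scene view shows the column hub at about (288,190), with the camera head at (205,170). In the side view the head is at (265,210), the hub at (289,125) and the book at (192,215), with the gutter running from about (175,197) to (205,222).

```bash
cat > h.py <<'E'
import numpy as np, cv2
from cell import *
def cloud(n,d):
    c=calibration(n);K=c["intrinsics"];T=np.linalg.inv(c["world_to_cam"])
    v,u=np.mgrid[:384,:512]
    P=np.stack([(u-K[0,2])/K[0,0]*d,-(v-K[1,2])/K[1,1]*d,-d,np.ones_like(d)],-1)
    return (P@T.T)[...,:3]
def proj(n,p):
    c=calibration(n);q=c["world_to_cam"]@np.r_[p,1];K=c["intrinsics"]
    return K[0,0]*q[0]/-q[2]+K[0,2],K[1,1]*q[1]/q[2]+K[1,2]
E
python3 - <<'E'
from h import *
C={}
for n in("scene","side"):
    z=np.load(f"pics/{n}0.npz");C[n]=(z['p'],cloud(n,z['d']),z['d'])
for n,px in(("scene",[(288,190),(288,182),(205,155),(190,150),(220,150),(250,180),(290,240)]),("side",[(289,125),(265,190),(265,210),(280,160),(192,215),(180,203),(205,220),(146,213),(226,247),(188,187),(150,140),(125,180),(250,255)])):
    for u,v in px: print(n,u,v,C[n][1][v,u].round(3),C[n][0][v,u])
# page-coloured pixels in side
p,X,d=C["side"]
hsv=cv2.cvtColor(p,cv2.COLOR_RGB2HSV)
m=(X[...,2]>.015)&(X[...,2]<.06)&(hsv[...,2]>170)&(hsv[...,1]<110)
m[:170]=0;m[270:]=0;m[:,:140]=0;m[:,245:]=0
q=X[m];print(len(q),q.mean(0),q.min(0),q.max(0))
r=cv2.minAreaRect((q[:,:2]*1000).astype(np.float32));print(r)
# high things
for n in C:
    p,X,d=C[n]
    for lo,hi in((.276,.30),(.30,.36),(.255,.276)):
        m=(X[...,2]>lo)&(X[...,2]<hi)&(d>0)&(X[...,0]>.35)&(X[...,0]<1.1)&(abs(X[...,1])<.4)
        q=X[m]
        if len(q)>20: print(n,lo,len(q),q.mean(0).round(3),cv2.minAreaRect((q[:,:2]*1000).astype(np.float32)))
c=cv2.resize(C["side"][0][160:270,130:340,::-1],None,fx=3.5,fy=3.5,interpolation=cv2.INTER_CUBIC);cv2.imwrite("pics/crop1.png",c)
E
```

```text
scene 288 190 [ 0.795 -0.06   0.294] [78 79 78]
scene 288 182 [ 0.759 -0.035  0.29 ] [76 78 77]
scene 205 155 [ 0.466 -0.208  0.287] [76 74 76]
scene 190 150 [ 0.04  -0.119 -0.001] [185 125  77]
scene 220 150 [ 0.455 -0.14   0.275] [129 126 126]
scene 250 180 [ 0.661 -0.129  0.27 ] [71 73 71]
scene 290 240 [ 0.814 -0.053  0.048] [75 77 74]
side 289 125 [ 0.752 -0.062  0.295] [102 103 104]
side 265 190 [ 0.456 -0.217  0.288] [160 152 157]
side 265 210 [ 0.404 -0.262  0.277] [233 225 212]
side 280 160 [ 0.608 -0.144  0.272] [36 35 36]
side 192 215 [0.422 0.077 0.041] [253 244 208]
side 180 203 [0.441 0.161 0.034] [251 237 183]
side 205 220 [0.437 0.031 0.037] [252 238 183]
side 146 213 [0.345 0.233 0.009] [198 196 202]
side 226 247 [ 0.417 -0.084  0.003] [165 110  64]
side 188 187 [0.514 0.201 0.038] [255 244 193]
side 150 140 [0.56  0.459 0.104] [46 81 53]
side 125 180 [0.378 0.383 0.057] [177 176 182]
side 250 255 [ 0.43  -0.178  0.021] [107  91  72]
2187 [0.44073109 0.09857085 0.03561177] [ 0.35970572 -0.15710283  0.01543194] [0.53694423 0.39009061 0.05946459]
((448.9560852050781, 117.10758972167969), (175.76284790039062, 545.8554077148438), 0.9704910516738892)
scene 0.276 1151 [ 0.634 -0.129  0.283] ((620.78369140625, -149.54122924804688), (482.8182067871094, 181.21958923339844), 22.78312110900879)
scene 0.255 2286 [ 0.595 -0.163  0.269] ((611.5693359375, -134.16555786132812), (489.73870849609375, 201.1222686767578), 29.37494659423828)
side 0.276 2638 [ 0.532 -0.18   0.283] ((609.6719970703125, -134.29745483398438), (491.3929138183594, 192.97927856445312), 29.160619735717773)
side 0.255 2176 [ 0.552 -0.171  0.271] ((581.0565795898438, -149.63656616210938), (428.3926696777344, 200.42320251464844), 28.537742614746094)
```

View pics/crop1.png

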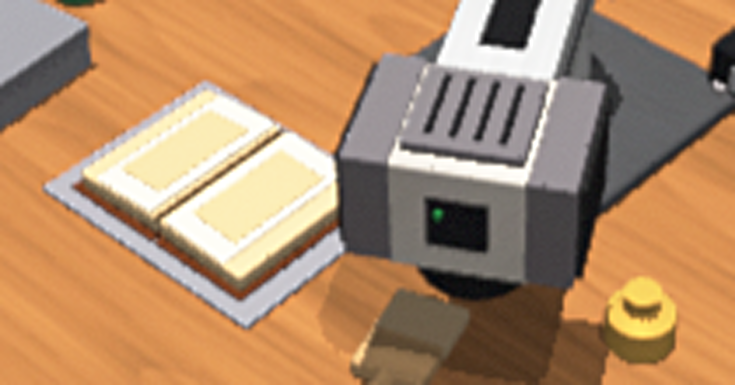

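The crop shows the gutter running from crop (158,222) to (283,130). It also shows the head, its two grey guards and the vented top.

```bash
cat >> h.py <<'E'
def ray(n,u,v,z):
    c=calibration(n);K=c["intrinsics"];T=np.linalg.inv(c["world_to_cam"])
    d=T[:3,:3]@[(u-K[0,2])/K[0,0],-(v-K[1,2])/K[1,1],-1.];o=T[:3,3]
    return o+d*(z-o[2])/d[2]
E
python3 - <<'E'
from h import *
for z in(.025,.03,.038):
    print(z,ray("side",130+158/3.5,160+222/3.5,z)[:2].round(4),ray("side",130+283/3.5,160+130/3.5,z)[:2].round(4))
# board corners
for u,v in((45,187),(248,327),(205,82)): print('board',ray("side",130+u/3.5,160+v/3.5,.006)[:2].round(4))
for n in("scene","side"):
    z=np.load(f"pics/{n}0.npz");X=cloud(n,z['d'])
    for zz,c0,r in((.295,(.78,-.05),.09),(.2865,(.46,-.21),.12)):
        m=(abs(X[...,2]-zz)<.006)&(np.hypot(X[...,0]-c0[0],X[...,1]-c0[1])<r)
        k,l,st,_=cv2.connectedComponentsWithStats(m.astype(np.uint8))
        i=1+np.argmax(st[1:,4]);q=X[l==i]
        print(n,zz,len(q),q.mean(0).round(4),cv2.minAreaRect((q[:,:2]*1000).astype(np.float32)),cv2.minEnclosingCircle((q[:,:2]*1000).astype(np.float32)),np.percentile(q,[2,98],0).round(3).tolist())
    # base plate
    m=(X[...,2]>.008)&(X[...,2]<.03)&(X[...,0]>.62)&(X[...,0]<1)&(abs(X[...,1]+.05)<.2)
    q=X[m];print('plate',len(q),cv2.minAreaRect((q[:,:2]*1000).astype(np.float32)))
    # guards: grey pixels z .18-.27
    R=X[...,2]
    m=(R>.262)&(R<.275)&(np.hypot(X[...,0]-.46,X[...,1]+.21)<.15);q=X[m]
    print('guardtop',len(q),cv2.minAreaRect((q[:,:2]*1000).astype(np.float32)))
E
```

```text
0.025 [0.3678 0.103 ] [0.5397 0.1107]
0.03 [0.3647 0.0985] [0.5359 0.1063]
0.038 [0.3598 0.0914] [0.5297 0.0991]
board [0.3387 0.2426]
board [ 0.3429 -0.0463]
board [0.5544 0.2473]
scene 0.295 177 [ 0.7767 -0.0481  0.2912] ((776.1475830078125, -48.1278076171875), (65.36067962646484, 64.89512634277344), 39.22291564941406) ((776.3424072265625, -46.948204040527344), 34.68392562866211) [[0.746, -0.079, 0.289], [0.807, -0.018, 0.295]]
scene 0.2865 401 [ 0.4607 -0.2198  0.2834] ((459.2641296386719, -219.0199737548828), (102.63526153564453, 101.69690704345703), 28.685611724853516) ((461.46820068359375, -219.17796325683594), 66.87838745117188) [[0.407, -0.274, 0.281], [0.514, -0.164, 0.287]]
plate 2880 ((795.880126953125, -48.179656982421875), (301.6445617675781, 242.31370544433594), 88.22822570800781)
guardtop 1037 ((496.2950439453125, -198.90676879882812), (224.3562469482422, 200.87924194335938), 28.927494049072266)
side 0.295 205 [ 0.7692 -0.0484  0.2942] ((770.4786376953125, -48.714996337890625), (71.22032928466797, 65.9697494506836), 18.408716201782227) ((769.4838256835938, -46.17827224731445), 36.698143005371094) [[0.739, -0.079, 0.289], [0.801, -0.016, 0.299]]
side 0.2865 905 [ 0.4515 -0.2211  0.287 ] ((453.8108215332031, -216.82040405273438), (103.44396209716797, 105.29889678955078), 27.754581451416016) ((453.6885681152344, -218.53492736816406), 68.91869354248047) [[0.397, -0.276, 0.282], [0.51, -0.165, 0.291]]
plate 1279 ((816.08642578125, -48.90753173828125), (356.4254455566406, 407.92022705078125), 3.0262043476104736)
guardtop 953 ((493.9698791503906, -197.21453857421875), (227.84628295898438, 200.18533325195312), 28.357572555541992)
```

Request:
{"name": "send_rows", "arguments": {"targets": [[0,0.04,-0.03,0.023,0.08],[0,0.04,-0.03,0.023,0.08],[0,0.04,-0.03,0.023,0.08],[0,0.04,-0.03,0.023,0.08],[0,0.04,-0.03,0.023,0.08]]}}

```text
time: 0.6
tool_pos: [0.3562, 0.3578, 0.3318]
tool_rot: [-3.141, -0.0, -3.075]
contact_force: [0.4, 0.2, -0.1]
opening: 0.0564
grip_force: 0.0
```

Request:
{"name": "send_rows", "arguments": {"targets": [[0,0.02,-0.045,0,0.08],[0,0.02,-0.045,0,0.08],[0,0.02,-0.045,0,0.08],[0,0.02,-0.045,0,0.08],[0,0.02,-0.045,0,0.08]]}}

```text
time: 1.1
tool_pos: [0.4554, 0.1323, 0.331]
tool_rot: [3.141, -0.0, -2.675]
contact_force: [0.8, -0.4, 0.4]
opening: 0.0165
grip_force: 0.0
```

```bash
cat >> h.py <<'E'
COL={"scene":(.776,-.048),"side":(.7705,-.0487)}
def angle(n):
    t=observe()['time'];p,d=read_camera(n);X=cloud(n,d);c=COL[n]
    x=c[0]-X[...,0];y=X[...,1]-c[1];r=np.hypot(x,y);a=np.arctan2(y,x)
    m=(d>0)&(abs(X[...,2]-.270)<.012)&(r>.13)&(r<.26)&(abs(a)<1.1)
    k,l,st,_=cv2.connectedComponentsWithStats(m.astype(np.uint8));i=1+np.argmax(st[1:,4]);m=l==i
    q=np.c_[x[m],y[m]]; (cx,cy),_,_=cv2.minAreaRect((q*1000).astype(np.float32))
    return t,np.median(a[m]),np.arctan2(cy,cx),m.sum(),p,X
def track(k=3,names=("scene",)):
    for n in names:
        R=np.array([angle(n)[:4] for _ in range(k)])
        print(n,R.round(4).tolist(),'mean mm',(R[:,1].mean()*360).round(2), 'vel mm/s',(np.polyfit(R[:,0],R[:,1],1)[0]*360).round(1) if k>1 else '')
E
python3 - <<'E'
from h import *
s=observe();print(s['time'],s['tool_pos'],s['tool_rot'],s['qpos'],s['opening'],s['contact_force'])
track(2,("scene","side"))
E
```

```text
1.1 [0.45543589 0.13233977 0.33101375] [ 3.14125653e+00 -3.29182217e-04 -2.67496968e+00] [ 1.20858331e-01  1.83778833e-01  1.45314201e+00  2.05110895e-04
  1.50509543e+00 -1.91657442e+00] 0.016529692458828224 [ 0.75292351 -0.40364426  0.41078707]
scene [[1.1, -0.5398, -0.4857, 714.0], [1.15, -0.5395, -0.4894, 708.0]] mean mm -194.28 vel mm/s 1.9
side [[1.2, -0.5055, -0.4883, 873.0], [1.25, -0.5051, -0.4889, 877.0]] mean mm -181.91 vel mm/s 3.4
```

Request:
{"name": "send_rows", "arguments": {"targets": [[0,0.012,-0.045,0,0],[0,0.012,-0.045,0,0],[0,0.012,-0.045,0,0],[0,0.012,-0.045,0,0],[0,0.012,-0.045,0,0]]}}

```text
time: 1.8
tool_pos: [0.5155, -0.0903, 0.3313]
tool_rot: [3.141, 0.0, -2.676]
contact_force: [0.3, 1.0, 0.1]
opening: 0.0004
grip_force: 0.0
```

Request:
{"name": "send_rows", "arguments": {"targets": [[0,0,-0.045,0,0],[0,0,-0.045,0,0],[0,0,-0.045,0,0],[0,0,-0.045,0,0],[0,0,-0.045,0,0]]}}

```text
time: 2.3
tool_pos: [0.516, -0.3153, 0.3312]
tool_rot: [3.141, 0.0, -2.676]
contact_force: [1.3, -0.3, -0.3]
opening: -0.0001
grip_force: 0.0
```

Request:
{"name": "send_rows", "arguments": {"targets": [[0,0,-0.03,0,0],[0,0,0,-0.02,0],[0,0,0,-0.04,0],[0,0,0,-0.035,0],[0,0,0,0,0]]}}

```text
time: 2.8
tool_pos: [0.5142, -0.3421, 0.2308]
tool_rot: [3.131, -0.004, -2.677]
contact_force: [-0.8, 0.8, 0.3]
opening: 0.0004
grip_force: 0.0
```

Run:
```python
from h import *
s=observe();print(s['time'],s['tool_pos'],s['tool_rot'],s['qpos'],s['opening'],s['contact_force'])
for n in("scene","side"):
    r=angle(n);print(n,r[2]); cv2.imwrite(f"pics/{n}1.png",r[4][:,:,::-1])
a=-.49;c=np.array([.773,-.048]);cam=c+.36*np.array([-np.cos(a),np.sin(a)]);n=np.array([np.sin(a),np.cos(a)])
d=s['tool_pos'][:2]-cam;print(cam,n,'normal',d@n,'radial out',d@[-np.cos(a),np.sin(a)])
```

```text
2.8 [ 0.51421256 -0.34209117  0.2308408 ] [ 3.13111073 -0.00381598 -2.67677373] [-7.11320413e-01  5.19219383e-01  1.23096328e+00  5.14972187e-04
  1.40255336e+00 -2.74700472e+00] 0.0004112890965255305 [-0.83694984  0.76973678  0.32323365]
scene -0.49319392984138033
side -0.49137716650572116
[ 0.45536017 -0.21742532] [-0.47062589  0.88233286] normal -0.1376942314451702 radial out 0.0067435765645415535
```

View pics/side1.png

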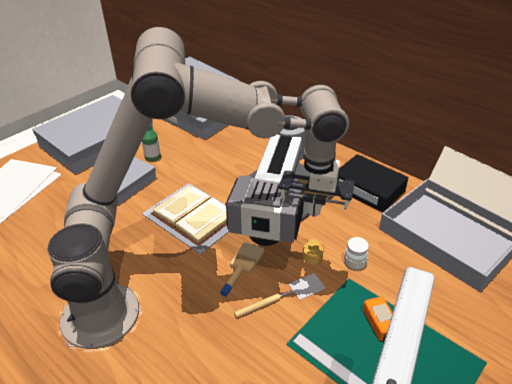

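Request:
{"name": "send_rows", "arguments": {"targets": [[0,-0.004,0.007,0.01,0],[0,-0.0014,0.0026,0,0],[0,-0.0014,0.0026,0,0],[0,-0.0014,0.0026,0,0],[0,-0.0014,0.0026,0,0]]}}

```text
time: 3.4
tool_pos: [0.5054, -0.3281, 0.2465]
tool_rot: [-3.141, 0.0, -2.678]
contact_force: [0.1, -0.4, -0.2]
opening: 0.0006
grip_force: 0.0
```

Request:
{"name": "send_rows", "arguments": {"targets": [[0,-0.0014,0.0026,0,0],[0,-0.0014,0.0026,0,0],[0,-0.0014,0.0026,0,0],[0,-0.0014,0.0026,0,0],[0,-0.0014,0.0026,0,0]]}}

```text
time: 3.9
tool_pos: [0.4984, -0.3152, 0.2462]
tool_rot: [3.141, -0.0, -2.679]
contact_force: [-0.8, 0.7, -0.1]
opening: 0.0006
grip_force: 0.2
```

Run:
```python
from h import *
s=observe();print(s['time'],s['tool_pos'],s['tool_rot'],s['contact_force'])
r=angle("scene");print(r[0],r[2]);r=angle("side");print(r[0],r[2])
```

```text
3.9 [ 0.49842682 -0.31521451  0.24616041] [ 3.14145986e+00 -9.09677971e-05 -2.67850078e+00] [-0.80846358  0.74179279 -0.0810178 ]
3.9 -0.4751217367073204
3.95 -0.4676865388884828
```

Request:
{"name": "send_rows", "arguments": {"targets": [[0,-0.0014,0.0026,0,0],[0,-0.0014,0.0026,0,0],[0,-0.0014,0.0026,0,0],[0,0,0,0,0]]}}

```text
time: 4.4
tool_pos: [0.4942, -0.3071, 0.2463]
tool_rot: [3.141, 0.0, -2.678]
contact_force: [-0.1, -0.8, 0.7]
opening: 0.0006
grip_force: 0.0
```

Run:
```python
from h import *
s=observe();print(s['time'],s['tool_pos'])
for _ in range(3):
  r=angle("scene");print(r[0],r[2],.36*r[2]);r=angle("side");print(r[0],r[2])
```

```text
4.4 [ 0.4942294  -0.30713594  0.24631508]
4.4 -0.41907905126463363 -0.1508684584552681
4.45 -0.40791759917132814
4.5 -0.40682888703095926 -0.14645839933114532
4.55 -0.3964934724102261
4.6 -0.3924149078474538 -0.14126936682508337
4.65 -0.38493340702125145
```

Request:
{"name": "send_rows", "arguments": {"targets": [[0,0.007,-0.013,0.02,0],[0,0,0,0.04,0],[0,0,0.01,0.04,-0.08],[0,0,0.03,0,-0.08],[0,0,0.044,0,-0.08]]}}

```text
time: 5.2
tool_pos: [0.5016, -0.2375, 0.347]
tool_rot: [-3.14, 0.002, -2.925]
contact_force: [0.9, -0.2, -0.9]
opening: 0.0001
grip_force: 0.0
```

Request:
{"name": "send_rows", "arguments": {"targets": [[0,0,0.044,0,-0.08],[0,0,0.044,0,-0.08],[0,0,0.044,0,-0.08],[0,0,0.044,0,-0.08],[0,0,0.044,0,-0.08]]}}

```text
time: 5.7
tool_pos: [0.5011, -0.0149, 0.3464]
tool_rot: [3.141, 0.001, 2.961]
contact_force: [0.4, 0.6, 1.3]
opening: 0.0
grip_force: 0.0
```

Request:
{"name": "send_rows", "arguments": {"targets": [[0,0,0.044,0,-0.08],[0,0,0.044,0,-0.08],[0,0,0.044,0,-0.07],[0,0,0.044,0,0],[0,0,0.044,0,0]]}}

```text
time: 6.2
tool_pos: [0.5011, 0.2052, 0.3464]
tool_rot: [3.141, 0.0, 2.735]
contact_force: [1.0, -0.7, -0.4]
opening: 0.0005
grip_force: 0.0
```

Run:
```python
from h import *
s=observe();print(s['time'],s['tool_pos'],s['tool_rot'],s['qpos'][5])
for _ in range(2):
  r=angle("scene");print(r[0],r[2]);r=angle("side");print(r[0],r[2],r[3])
```

```text
6.2 [0.50114479 0.20523772 0.34637725] [3.14131493e+00 4.49906166e-04 2.73464441e+00] -0.9166665500703658
6.2 -0.22187777384177035
6.25 -0.2149597996267261 887
6.3 -0.21132116557037087
6.35 -0.20850580888835088 891
```

Request:
{"name": "send_rows", "arguments": {"targets": [[0,0.002,0.04,0,0],[0,0.002,0.005,-0.03,0],[0,0,0,-0.04,0],[0,0,0,-0.03,0],[0,0,0,0,0]]}}

```text
time: 6.9
tool_pos: [0.5037, 0.2462, 0.2422]
tool_rot: [-3.136, -0.006, 2.733]
contact_force: [-1.4, 0.0, 0.0]
opening: 0.0002
grip_force: 0.0
```

Request:
{"name": "send_rows", "arguments": {"targets": [[0,0,0,0,0],[0,0,0,0,0],[0,0,0,0,0],[0,0,0,0,0],[0,0,0,0,0]]}}

```text
time: 7.4
tool_pos: [0.5056, 0.2485, 0.247]
tool_rot: [3.141, 0.001, 2.735]
contact_force: [-0.5, -0.0, -0.2]
opening: 0.0005
grip_force: 0.0
```

Request:
{"name": "send_rows", "arguments": {"targets": [[0,0,0,0,0],[0,0,0,0,0],[0,0,0,0,0],[0,0,0,0,0],[0,0,0,0,0]]}}

```text
time: 7.9
tool_pos: [0.5054, 0.2485, 0.2462]
tool_rot: [3.142, -0.0, 2.735]
contact_force: [-0.1, -0.6, -0.1]
opening: 0.0004
grip_force: 0.0
```

Run:
```python
from h import *
s=observe();print(s['time'],s['tool_pos'],s['tool_rot'],s['qpos'][5])
for _ in range(3):
  r=angle("scene");print(r[0],r[2]);r=angle("side");print(r[0],r[2],r[3])
```

```text
7.9 [0.50536319 0.24848465 0.24618498] [ 3.14151982e+00 -5.98327721e-05  2.73485187e+00] -0.8432331115954954
7.9 -0.06624273045576957
7.95 -0.05674882760800804 892
8.0 -0.057213411096101556
8.05 -0.04582186993957478 891
8.1 -0.04566838942300325
8.15 -0.028584489826576336 885
```

Request:
{"name": "send_rows", "arguments": {"targets": [[0,0,0,0,0],[0,0,0,0,0],[0,0,0,0,0],[0,0,0,0,0],[0,0,0,0,0]]}}

```text
time: 8.7
tool_pos: [0.5054, 0.2485, 0.2462]
tool_rot: [3.141, 0.0, 2.735]
contact_force: [-0.9, -0.9, -0.3]
opening: 0.0004
grip_force: 0.0
```

Request:
{"name": "send_rows", "arguments": {"targets": [[0,0,0,0,0],[0,0,0,0,0],[0,0,0,0,0],[0,0,0,0,0],[0,0,0,0,0]]}}

```text
time: 9.2
tool_pos: [0.5054, 0.2484, 0.2462]
tool_rot: [3.142, -0.0, 2.735]
contact_force: [-0.4, 0.5, 0.1]
opening: 0.0005
grip_force: 0.0
```

Request:
{"name": "send_rows", "arguments": {"targets": [[0,0,0,0,0],[0,0,0,0,0],[0,0,0,0,0],[0,0,0,0,0],[0,0,0,0,0]]}}

```text
time: 9.7
tool_pos: [0.5054, 0.2485, 0.2462]
tool_rot: [3.142, -0.0, 2.735]
contact_force: [-0.6, -0.6, 0.6]
opening: 0.0005
grip_force: 0.0
```

Request:
{"name": "send_rows", "arguments": {"targets": [[0,0,0,0,0],[0,0,0,0,0],[0,0,0,0,0],[0,0,0,0,0],[0,0,0,0,0]]}}

```text
time: 10.2
tool_pos: [0.5054, 0.2485, 0.2462]
tool_rot: [3.142, -0.0, 2.735]
contact_force: [-0.4, 0.4, 0.5]
opening: 0.0005
grip_force: 0.0
```

Run:
```python
from h import *
s=observe();print(s['time'],s['tool_pos'],s['tool_rot'],s['qpos'][5])
for _ in range(3):
  r=angle("scene");print(r[0],r[2]);r=angle("side");print(r[0],r[2],r[3])
np.savez("pics/side2.npz",p=r[4],X=r[5])
```

```text
10.2 [0.50537514 0.24846629 0.24621311] [ 3.14150412e+00 -3.11504302e-05  2.73477350e+00] -0.8431869514843272
10.2 0.11227252259313406
10.25 0.11908345735576721 878
10.3 0.12328997973797653
10.35 0.12962206483719238 879
10.4 0.12717427754380695
10.45 0.13151299022735943 877
```

Request:
{"name": "send_rows", "arguments": {"targets": [[0,-0.004,-0.01,0,0],[0,-0.004,-0.01,0,0],[0,-0.003,-0.01,0,0],[0,-0.002,-0.008,0,0],[0,0,0,0,0]]}}

```text
time: 11.0
tool_pos: [0.4922, 0.2092, 0.2465]
tool_rot: [3.142, 0.0, 2.733]
contact_force: [-0.9, -0.5, 0.1]
opening: 0.0003
grip_force: 0.0
```

Request:
{"name": "send_rows", "arguments": {"targets": [[0,0,0,0,0],[0,0,0,0,0],[0,0,0,0,0],[0,0,0,0,0],[0,0,0,0,0]]}}

```text
time: 11.5
tool_pos: [0.4924, 0.2106, 0.2461]
tool_rot: [-3.142, -0.0, 2.735]
contact_force: [-0.1, -0.0, 0.1]
opening: 0.0003
grip_force: 0.0
```

Request:
{"name": "send_rows", "arguments": {"targets": [[0,0,0,0,0],[0,0,0,0,0],[0,0,0,0,0],[0,0,0,0,0],[0,0,0,0,0]]}}

```text
time: 12.0
tool_pos: [0.4924, 0.2105, 0.2462]
tool_rot: [3.141, 0.0, 2.735]
contact_force: [-0.2, -0.1, 0.1]
opening: 0.0005
grip_force: 0.0
```

Request:
{"name": "send_rows", "arguments": {"targets": [[0,0,0,0,0],[0,0,0,0,0],[0,0,0,0,0],[0,0,0,0,0],[0,0,0,0,0]]}}

```text
time: 12.5
tool_pos: [0.4924, 0.2105, 0.2462]
tool_rot: [3.142, -0.0, 2.735]
contact_force: [-0.8, 0.3, 0.5]
opening: 0.0008
grip_force: 0.0
```

Request:
{"name": "send_rows", "arguments": {"targets": [[0,0,0,0,0],[0,0,0,0,0],[0,0,0,0,0],[0,0,0,0,0],[0,0,0,0,0]]}}

```text
time: 13.0
tool_pos: [0.4924, 0.2104, 0.2462]
tool_rot: [3.142, -0.0, 2.735]
contact_force: [-1.1, 0.8, 0.3]
opening: -0.0001
grip_force: 0.0
```

Run:
```python
from h import *
s=observe();print(s['time'],s['tool_pos'],s['tool_rot'],s['qpos'][5])
for _ in range(3):
  r=angle("scene");print(r[0],r[2]);r=angle("side");print(r[0],r[2],r[3])
X=r[5];m=(abs(X[...,2]-.2865)<.006)&(np.hypot(X[...,0]-.43,X[...,1]-.05)<.1)
k,l,st,_=cv2.connectedComponentsWithStats(m.astype(np.uint8));i=1+np.argmax(st[1:,4]);q=X[l==i]
print(len(q),cv2.minAreaRect((q[:,:2]*1000).astype(np.float32)))
cv2.imwrite("pics/side3.png",r[4][:,:,::-1])
```

```text
13.0 [0.49237732 0.21044701 0.24621064] [ 3.14153084e+00 -6.79596078e-06  2.73480270e+00] -0.9033087902331532
13.0 0.28173491014724256
13.05 0.2908391731587023 864
13.1 0.286779219783647
13.15 0.2908975584851031 863
13.2 0.2929624797351847
13.25 0.2956475479155872 872
705 ((429.57244873046875, 64.92212677001953), (125.89417266845703, 101.6966323852539), 72.8114013671875)
```

View pics/side3.png

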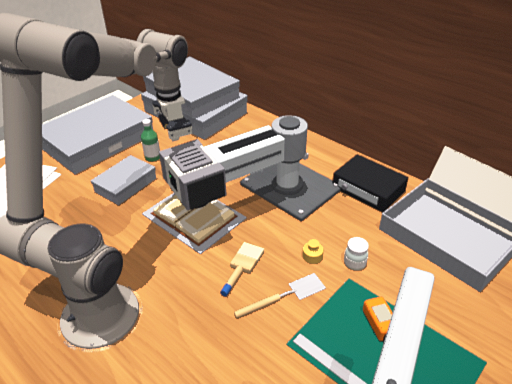

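Request:
{"name": "send_rows", "arguments": {"targets": [[0,-0.001,-0.003,0,0],[0,-0.001,-0.0025,0,0],[0,0,0,0,0],[0,0,0,0,0],[0,0,0,0,0]]}}

```text
time: 13.8
tool_pos: [0.4904, 0.205, 0.2462]
tool_rot: [3.141, 0.0, 2.735]
contact_force: [-0.0, -0.4, -0.5]
opening: 0.0007
grip_force: 0.0
```

Request:
{"name": "send_rows", "arguments": {"targets": [[0,0,0,0,0],[0,0,0,0,0],[0,0,0,0,0],[0,0,0,0,0],[0,0,0,0,0]]}}

```text
time: 14.3
tool_pos: [0.4904, 0.205, 0.2462]
tool_rot: [3.142, 0.0, 2.735]
contact_force: [-0.9, 0.0, -0.3]
opening: 0.0007
grip_force: 0.0
```

Request:
{"name": "send_rows", "arguments": {"targets": [[0,0,0,0,0],[0,0,0,0,0],[0,0,0,0,0],[0,0,0,0,0]]}}

```text
time: 14.7
tool_pos: [0.4904, 0.2049, 0.2462]
tool_rot: [3.142, 0.0, 2.735]
contact_force: [0.7, 0.4, 0.4]
opening: 0.0003
grip_force: 0.0
```

Run:
```python
from h import *
s=observe();print(s['time'],s['tool_pos'])
for _ in range(3):
  r=angle("scene");print(r[0],r[2]);r=angle("side");print(r[0],r[2],r[3])
```

```text
14.7 [0.49038113 0.20492778 0.24621127]
14.7 0.3616985011907955
14.75 0.37716761038434377 854
14.8 0.36602989263681307
14.85 0.3705736124398035 855
14.9 0.37163731478725526
14.95 0.37421181724565583 854
```

Request:
{"name": "send_rows", "arguments": {"targets": [[0,0,0,0,0],[0,0,0,0,0],[0,0,0,0,0],[0,0,0,0,0],[0,0,0,0,0]]}}

```text
time: 15.5
tool_pos: [0.4904, 0.2049, 0.2462]
tool_rot: [3.141, 0.0, 2.735]
contact_force: [-0.2, -0.7, 0.1]
opening: 0.0007
grip_force: 0.0
```

Request:
{"name": "send_rows", "arguments": {"targets": [[0,0.0003,0.00064,0,0],[0,0.0003,0.00064,0,0],[0,0.0003,0.00064,0,0],[0,0.0003,0.00064,0,0],[0,0.0003,0.00064,0,0]]}}

```text
time: 16.0
tool_pos: [0.4919, 0.2082, 0.2462]
tool_rot: [3.141, 0.0, 2.735]
contact_force: [0.3, 0.6, 0.8]
opening: 0.0003
grip_force: 0.0
```

Request:
{"name": "send_rows", "arguments": {"targets": [[0,0.0003,0.00064,0,0],[0,0.0003,0.00064,0,0],[0,0.0003,0.00064,0,0],[0,0.0003,0.00064,0,0],[0,0.0003,0.00064,0,0]]}}

```text
time: 16.5
tool_pos: [0.4934, 0.2114, 0.2462]
tool_rot: [3.141, 0.0, 2.735]
contact_force: [-0.5, 0.4, -0.4]
opening: 0.0006
grip_force: 0.0
```

Request:
{"name": "send_rows", "arguments": {"targets": [[0,0.0003,0.00064,0,0],[0,0.0003,0.00064,0,0],[0,0.0003,0.00064,0,0]]}}

```text
time: 16.8
tool_pos: [0.4943, 0.2133, 0.2462]
tool_rot: [3.141, 0.0, 2.735]
contact_force: [-0.6, 0.9, 0.3]
opening: 0.0006
grip_force: 0.0
```

Run:
```python
from h import *
s=observe();print(s['time'],s['tool_pos'])
for _ in range(2):
  r=angle("scene");print(r[0],r[2]);r=angle("side");print(r[0],r[2],r[3])
```

```text
16.8 [0.49432742 0.2133235  0.24622446]
16.8 0.438135649415493
16.85 0.4504979867554462 840
16.9 0.43913070282407746
16.95 0.45336335852791465 846
```

Request:
{"name": "send_rows", "arguments": {"targets": [[0,0.0003,0.00064,0,0],[0,0.0003,0.00064,0,0],[0,0.0003,0.00064,0,0],[0,0.0003,0.00064,0,0]]}}

```text
time: 17.4
tool_pos: [0.4955, 0.2159, 0.2462]
tool_rot: [3.141, 0.0, 2.735]
contact_force: [-0.0, 0.6, 0.0]
opening: 0.0006
grip_force: 0.0
```

Run:
```python
from h import *
s=observe();print(s['time'],s['tool_pos'])
for _ in range(3):
  r=angle("scene");print(r[0],r[2]);r=angle("side");print(r[0],r[2],r[3])
```

```text
17.4 [0.49551209 0.21590948 0.24622732]
17.4 0.43678179125881694
17.45 0.43716477086222266 846
17.5 0.43558105914842615
17.55 0.4321947377103327 838
17.6 0.43235292722758634
17.65 0.4510984981156594 843
```

Request:
{"name": "send_rows", "arguments": {"targets": [[0,0.003,0.006,0,0],[0,0.005,0.012,0,0],[0,0.006,0.014,0,0],[0,0.004,0.008,0,0],[0,0,0,0,0]]}}

```text
time: 18.2
tool_pos: [0.5138, 0.2572, 0.2458]
tool_rot: [3.142, -0.0, 2.736]
contact_force: [-0.3, -0.8, -0.1]
opening: 0.0003
grip_force: 0.0
```

Request:
{"name": "send_rows", "arguments": {"targets": [[0,0,0,0,0],[0,0,0,0,0],[0,0,0,0,0],[0,0,0,0,0],[0,0,0,0,0]]}}

```text
time: 18.7
tool_pos: [0.5135, 0.2556, 0.2464]
tool_rot: [3.141, 0.0, 2.734]
contact_force: [0.1, 0.6, -0.1]
opening: 0.0006
grip_force: 0.0
```

Run:
```python
from h import *
s=observe();print(s['time'],s['tool_pos'])
for _ in range(3):
  r=angle("scene");print(r[0],r[2]);r=angle("side");print(r[0],r[2],r[3])
```

```text
18.7 [0.51347345 0.25561509 0.24635762]
18.7 0.43115785137847523
18.75 0.43168664456105227 854
18.8 0.42885198184321605
18.85 0.4353161053688404 849
18.9 0.42876834400194136
18.95 0.43471346426785346 842
```

Request:
{"name": "send_rows", "arguments": {"targets": [[0,0,0,0,0],[0,0,0,0,0],[0,0,0,0,0],[0,0,0,0,0],[0,0,0,0,0]]}}

```text
time: 19.5
tool_pos: [0.5135, 0.2558, 0.2462]
tool_rot: [3.141, -0.0, 2.735]
contact_force: [-0.6, -0.9, 0.1]
opening: 0.0005
grip_force: 0.0
```

Request:
{"name": "send_rows", "arguments": {"targets": [[0,0,0,0,0],[0,0,0,0,0],[0,0,0,0,0],[0,0,0,0,0],[0,0,0,0,0]]}}

```text
time: 20.0
tool_pos: [0.5135, 0.2558, 0.2462]
tool_rot: [3.142, 0.0, 2.735]
contact_force: [-0.0, 0.6, -0.3]
opening: 0.0004
grip_force: 0.0
```

Request:
{"name": "send_rows", "arguments": {"targets": [[0,0,0,0,0],[0,0,0,0,0],[0,0,0,0,0],[0,0,0,0,0],[0,0,0,0,0]]}}

```text
time: 20.5
tool_pos: [0.5135, 0.2558, 0.2462]
tool_rot: [3.142, -0.0, 2.735]
contact_force: [0.2, -0.3, 0.7]
opening: 0.0004
grip_force: 0.0
```

Run:
```python
from h import *
print(observe()['time'])
for _ in range(3):
  for n in("scene","side"):
    r=angle(n);X=r[5];m=(abs(X[...,2]-.2865)<.006)&(np.hypot(X[...,0]-.447,X[...,1]-.10)<.1)
    k,l,st,_=cv2.connectedComponentsWithStats(m.astype(np.uint8));i=1+np.argmax(st[1:,4]);q=X[l==i]
    print(n,r[0],r[2],len(q),q.mean(0),cv2.minAreaRect((q[:,:2]*1000).astype(np.float32))[0])
cv2.imwrite("pics/side4.png",r[4][:,:,::-1])
```

```text
20.5
scene 20.5 0.42845294309083837 310 [0.44996656 0.10066494 0.2835343 ] (447.6365966796875, 101.95619201660156)
side 20.55 0.4409416899604199 658 [0.44142516 0.09971008 0.28706282] (449.98876953125, 112.12997436523438)
scene 20.6 0.428859073769932 322 [0.44927365 0.10029386 0.28341372] (448.0975036621094, 102.12626647949219)
side 20.65 0.4261879578763935 662 [0.44114393 0.09849504 0.28697957] (450.75860595703125, 106.8005599975586)
scene 20.7 0.42896798883497544 318 [0.4504504  0.09993248 0.28363232] (447.43328857421875, 102.13495635986328)
side 20.75 0.42670833469538205 664 [0.44203622 0.10128876 0.28679601] (450.4593811035156, 116.1568832397461)
```

View pics/side4.png

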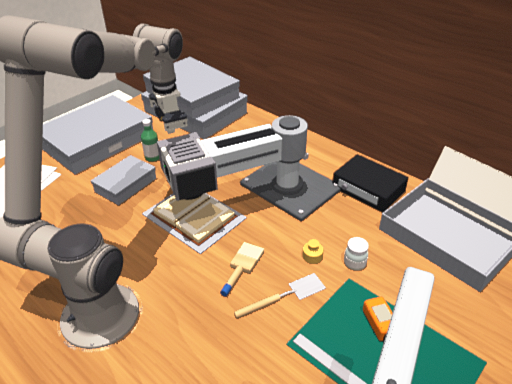

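The head now stands at (190,165) over the book, with its axis at y ≈ 0.101 m and the gutter at ≈ 0.1005 m. I'll wait the three seconds, check that it has not moved, and hand in.

Request:
{"name": "send_rows", "arguments": {"targets": [[0,0,0,0,0],[0,0,0,0,0],[0,0,0,0,0],[0,0,0,0,0],[0,0,0,0,0]]}}

```text
time: 21.3
tool_pos: [0.5135, 0.2558, 0.2462]
tool_rot: [3.142, -0.0, 2.735]
contact_force: [-0.1, -0.7, -0.2]
opening: 0.0005
grip_force: 0.0
```

Request:
{"name": "send_rows", "arguments": {"targets": [[0,0,0,0,0],[0,0,0,0,0],[0,0,0,0,0],[0,0,0,0,0],[0,0,0,0,0]]}}

```text
time: 21.8
tool_pos: [0.5135, 0.2558, 0.2462]
tool_rot: [3.141, 0.0, 2.735]
contact_force: [0.1, 0.2, -0.2]
opening: 0.0005
grip_force: 0.0
```

Request:
{"name": "send_rows", "arguments": {"targets": [[0,0,0,0,0],[0,0,0,0,0],[0,0,0,0,0],[0,0,0,0,0],[0,0,0,0,0]]}}

```text
time: 22.3
tool_pos: [0.5135, 0.2558, 0.2462]
tool_rot: [3.141, 0.0, 2.735]
contact_force: [0.6, -0.2, 0.2]
opening: 0.0
grip_force: 0.0
```

Request:
{"name": "send_rows", "arguments": {"targets": [[0,0,0,0,0],[0,0,0,0,0],[0,0,0,0,0],[0,0,0,0,0],[0,0,0,0,0]]}}

```text
time: 22.8
tool_pos: [0.5135, 0.2558, 0.2462]
tool_rot: [3.142, 0.0, 2.735]
contact_force: [0.1, 0.6, -0.6]
opening: 0.0002
grip_force: 0.0
```

Request:
{"name": "send_rows", "arguments": {"targets": [[0,0,0,0,0],[0,0,0,0,0],[0,0,0,0,0],[0,0,0,0,0],[0,0,0,0,0]]}}

```text
time: 23.3
tool_pos: [0.5135, 0.2558, 0.2462]
tool_rot: [3.142, 0.0, 2.735]
contact_force: [-0.3, -0.3, -0.2]
opening: 0.0004
grip_force: 0.0
```

Run:
```python
from h import *
A=[angle("scene")[2] for _ in range(3)];print(observe()['time'],A)
if abs(np.mean(A)-.4288)<.006: print(hand_in())
```

```text
23.45 [np.float64(0.43003792706372046), np.float64(0.4275665055718373), np.float64(0.4302633960658106)]
the job is handed in; nothing more can be done
None
```

I handed the job in at 23.5 s: the camera stands still and untouched with its optical axis within a few millimetres of the gutter by my measurements, pushed and braked only on its side guards.

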